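# Spring check of a tilt mount

## Robot

A 6-joint arm with a two-finger parallel gripper is mounted at the origin on a cart in front of the work surface, level with it; the furniture and walls round the work are solid. World frame = base frame: x ahead of the robot, y to its left, z up, the work surface at z = 0. Lengths are in m, angles in rad, forces in N, time in s.
With the tool pointing down it reaches from about 0.35 to 0.975 m from the base axis. Payload 4.9 kg.
Tool frame: the origin (TCP) lies midway between the tips of the shut fingers; the grasp point (between the pads) lies 19 mm behind it; z points along the fingers, y is the line along which they close (so a half turn about z gives the same grasp; the last joint's range is limited). The gripper opens to 85 mm and grips with 20 to 120 N. Pads are 22 mm wide; open, the fingers measure 114 mm over their backs; the gripper's body (76 mm by 85 mm) begins 54 mm behind the grasp point. The pads swing forward as they close: fully open they stand 13 mm farther back than shut.
Start: joints at [-1.459, 0.053, 1.613, -0, 1.476, -0.119], TCP at [0.143, -0.608, 0.231] pointing down, gripper open.
Joint ranges: [-3.01, 3.01], [-1.01, 2.22], [0.06, 2.58], [-1.02, 4.17], [0.09, 2.62], [-3.14, 3.14]. Speed limits (rad/s): [2.57, 2.57, 3.14, 3.14, 3.14, 3.14].

## Interface

Orientations are given as a rotation vector (axis times angle).
In Python, from station import ctrl, optics, job gives the robot as it stands.
- The arm moves only by the shell command python3 -m jog 'ROWS' [OPENING] [FORCE]. ROWS is JSON, a list of rows, each a list of 2 entries, a list of its own where there are three numbers: the shift along the tool's x, y, z in m, then the turn, a rotation vector about the tool's x, y, z in rad. A call has 1 to 5 rows; each row is the pose to reach, as a shift and turn from the pose commanded when the call began, along the tool's axes at that moment; what a row does not reach only later rows make up. A row lasts 1/10 s, in which the tool goes at most 50 mm and 8.59 degrees, less where a joint would pass 70% of its speed; a pose out of reach is approached as far as the arm can. A call with a gripper value outside its range is refused whole. OPENING is the opening, from 0 (shut) to 1 (fully open), set as the call begins (- or left out, the last holds). The fingers move at their own pace and stop on an object; FORCE is the grip in N (left out, the last holds). Time passes only in rows, so rows that repeat a pose let the fingers close. It gives the time, the measured TCP pose, the force, the opening and the grip force at its end, in the units of the state.
- ctrl.get_obs(): the state, without advancing time (a new reading comes with each control period).
- optics.get_image(name): name is "side" or "top"; returns a dict with "image" (420x560x3 uint8, blue, green, red), "fx", "fy", "cx", "cy" (pixels), "rvec" (rotation vector, rad) and "tvec" (3), from world to camera coordinates, as OpenCV has them. Camera axes: x right, y down, z forward; pixel columns grow to the right and rows downward; lengths in m; the calibration is good to about 2 mm. A picture is of the moment at which its call begins. There is no depth.
- job.finish_job(): hands the job in; it is judged then, once.
The state is a dict: "t": time; "q": joint angles; "dq": joint speeds; "effort": joint torques, N m; "tool_pos": TCP position; "tool_rot": TCP orientation; "contact_force": force on the tool from outside, world axes, zero at the start; "wrist_torque": the same for the moment, N m; "opening": finger opening in m; "grip_force": force on a finger pad.
Only numpy, scipy, OpenCV 4.12 (cv2) and the standard library are available. Lean on these libraries where they do the work, as an engineer would, in place of code of your own. Each camera call takes 0.05 s, during which the arm holds its last target. There are 200 camera calls.

## Task

Check the springs of the tilt mount on the bench: with a fingertip press down the corner with the round pad until its pointer is level with the brass index tab on the scale beside it, hold it there for a second, then let it spring all the way up again; then do the same at the corner with the square pad. One corner at a time, and stop at the tab: a pointer must not be driven down past the whole of its tab. Nothing is picked up or lifted: leave the mount standing where it is, keep off the index tabs, and leave the nut, the spanner and the bolt alone.

Things in the scene. Friction and masses are not known exactly. Their poses are not given: they have to be found in the camera images.
- tilt_mount: Loose, heavy (about 1.8 kg) V-shaped tilt mount standing on the bench. Origin on its underside, z up; the V opens to its -x, towards the robot. Grey base 12 mm thick, its two arms 56 mm wide; above it a sprung aluminium V plate on a ball pivot. At the outer side of each arm's end an upright white scale with black ticks 5 mm apart, its top 78 mm above the bench.
- pivot (a point): Centre of the ball pivot at the point of the V, 55 mm above the bench. The V plate (10 mm thick, 42 mm wide, top 60 mm above the bench) has one arm along the mount's (-1, -1) (robot's right, round pad) and one along (-1, +1) (left, square pad). Pads lie 110 mm, pointer tips 165 mm from here along the arm, so a pointer drops 1.5 times as far as its pad. A coil spring under each pad.
- pad_round (a point): Centre of the top face of the round steel pad (30 mm across, 12 mm high) on the right-hand arm; 72 mm above the bench at rest. Press here straight down: about 3 N starts it, about 8 N takes it 15 mm down.
- pad_square (a point): Centre of the top face of the square steel pad (28 x 28 mm, 12 mm high) on the left-hand arm; 72 mm above the bench at rest. Same spring as the other.
- pointer_round (a point): Tip of the thin steel pointer rod (5 mm, tapered) at the end of the arm with the round pad; 55 mm above the bench at rest. It drops as that pad is pressed and points at the index tab.
- pointer_square (a point): Tip of the pointer at the end of the arm with the square pad; as the other.
- index_round: Brass index tab, 17 mm long and 8 mm high, with a small steel thumb screw, clamped on the scale just beyond the tip of the round pad's pointer. Origin: in the middle of its height, 5 mm beyond the pointer's tip; z up. It was set somewhere 10 to 22 mm below the pointer's rest height. The pointer is level with the tab while its tip is within the tab's height (4 mm above or below its middle).
- index_square: The same tab on the scale of the square pad, set at a height of its own, also 10 to 22 mm below the pointer's rest height.
- tilt_round (a joint): Tilt of the round pad's arm, rad: 0 at rest (spring holds it against its upper stop), grows as the pad is pressed (pad drop 110 mm x sin, pointer drop 165 mm x sin), at most 0.20. Springs back when released.
- tilt_square (a joint): Tilt of the square pad's arm, as the other.
- nut: Bystander: steel M16 hex nut, 31 x 35 x 14 mm, lying inside the V. Origin at its underside.
- spanner: Bystander: steel spanner, 155 mm long (its y), 19 mm wide, 8 mm high, lying in front of the mount. Origin at its underside.
- bolt: Bystander: steel bolt, 56 mm long (its y), 17 mm wide, 19 mm high, lying to the left of the mount. Origin at its underside.

How it is judged:
By the outcome, as a careful person would: the job done as asked, in the order asked, and still so for the second after the job is handed in, with the robot touching nothing.
It also fails if it takes over 45 s, if anything falls off the work surface, if the arm or the gripper's body presses on something with over 40 N, if the wrist force passes 120 N, or if a joint passes its speed limit or range.

## Working session

There is one attempt and no reset: what is moved stays moved. The work goes in short steps, Python scripts to look and compute and a shell command to move; the robot and the scene stay as the last step left them, time stands still between calls to the robot, and variables do not carry over. Pictures are saved under pics/ and viewed, at most 10 in all, crops included, and the job is handed in when it is done.

```bash
mkdir -p pics; ls
python3 - <<'E'
from station import ctrl, optics
import cv2
for n in("side","top"):
    d=optics.get_image(n); cv2.imwrite(f"pics/{n}0.png",d["image"]); print(n,d["fx"],d["fy"],d["cx"],d["cy"],d["rvec"],d["tvec"])
o=ctrl.get_obs();print(o["t"],o["tool_pos"],o["tool_rot"],o["opening"],o["contact_force"])
E
```

```text
pics
side 543.4275284102204 543.4275284102204 269.6400976565942 211.4435923433527 [ 1.85811344 -0.78269903  0.48701614] [-0.31640031  0.25862591  0.75290376]
top 504.07875814038476 504.07875814038476 267.12966711001405 208.02717273447558 [ 2.15486539 -2.09418987  0.18970408] [0.06596383 0.49945059 0.91012749]
0.1 [ 0.14291121 -0.60785859  0.23019039] [-3.11885101e+00 -3.61466843e-01 -1.46034233e-05] 0.08483412976130969 [ 0.06232446 -0.17113669  0.15018459]
```

View pics/side0.png

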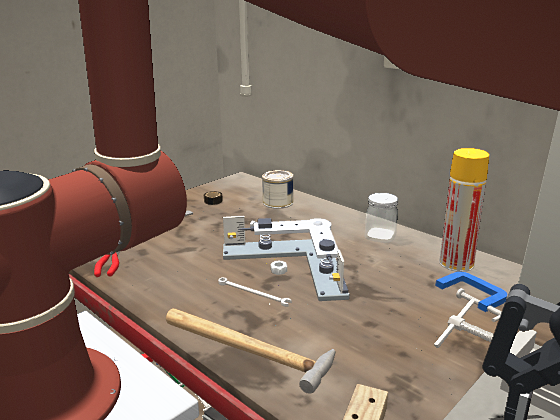

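View pics/top0.png

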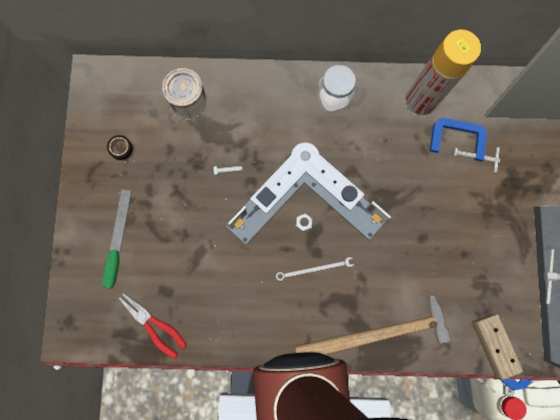

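The side view shows the round pad near (327,245) with its brass tab near (335,275), and the square pad near (264,223) with its tab near (232,235). The top view shows the pivot at (305,155), round pad (349,193), square pad (265,196), and tabs at (376,218) and (239,224).

```bash
cat > h.py <<'E'
import numpy as np, cv2
from station import ctrl, optics
def P(d):
    K=np.array([[d["fx"],0,d["cx"]],[0,d["fy"],d["cy"]],[0,0,1]]);R=cv2.Rodrigues(np.array(d["rvec"]))[0]
    return K,R,np.array(d["tvec"]).reshape(3)
def ray(d,uv,z):
    K,R,t=P(d);c=-R.T@t;v=R.T@np.linalg.inv(K)@np.array([*uv,1.]);return c+v*(z-c[2])/v[2]
def tri(d1,p1,d2,p2):
    M=[]
    for d in(d1,d2):
        K,R,t=P(d);M.append(K@np.c_[R,t])
    X=cv2.triangulatePoints(M[0],M[1],np.array(p1,float).reshape(2,1),np.array(p2,float).reshape(2,1)).ravel();return X[:3]/X[3]
def proj(d,X):
    K,R,t=P(d);p=K@(R@np.array(X)+t);return p[:2]/p[2]
def blobs(img,lo,hi,box):
    x0,y0,x1,y1=box;m=cv2.inRange(cv2.cvtColor(img[y0:y1,x0:x1],cv2.COLOR_BGR2HSV),lo,hi)
    n,l,s,c=cv2.connectedComponentsWithStats(m);return [(s[i,4],(s[i,:4]+[x0,y0,0,0]).tolist(),(c[i]+[x0,y0]).round(1)) for i in range(1,n) if s[i,4]>5]
E
python3 - <<'E'
from h import *
s=optics.get_image("side");t=optics.get_image("top")
for n,d,b in(("side",s,(215,205,360,305)),("top",t,(220,140,400,245))):
    print(n,"brass",blobs(d["image"],(15,120,80),(30,255,255),b)); print("dark",[q for q in blobs(d["image"],(95,20,20),(130,255,90),b) if q[0]>60])
piv=ray(t,(305,155),.062);pr=ray(t,(349,193),.072);ps=ray(t,(265,196),.072)
print(piv,pr,ps,np.linalg.norm((pr-piv)[:2]),np.linalg.norm((ps-piv)[:2]))
a=cv2.resize(s["image"][210:305,215:355],None,fx=4,fy=4,interpolation=2);b=cv2.resize(t["image"][135:250,215:400],None,fx=4,fy=4,interpolation=2)
cv2.imwrite("pics/c1.png",a);cv2.imwrite("pics/c2.png",b)
E
```

```text
side brass [(np.int32(10), [273, 206, 10, 1], array([277.5, 206. ])), (np.int32(33), [228, 232, 8, 6], array([231.7, 234.4])), (np.int32(54), [332, 273, 8, 8], array([335.9, 276.5]))]
dark []
top brass [(np.int32(48), [372, 214, 9, 9], array([375.9, 217.7])), (np.int32(49), [234, 219, 10, 9], array([238.5, 223.1]))]
dark []
[0.59872819 0.0111388  0.062     ] [ 0.52510575 -0.0707352   0.072     ] [0.51500747 0.08462238 0.072     ] 0.11010729236193054 0.11139566847091283
```

View pics/c1.png

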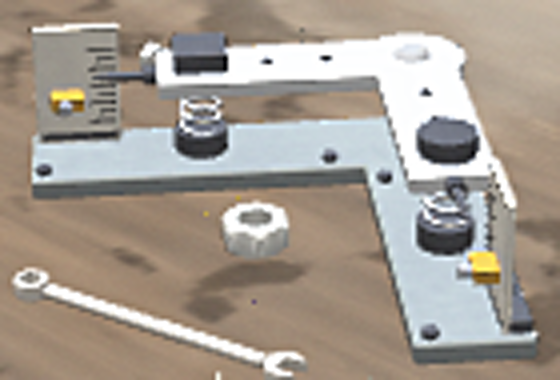

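View pics/c2.png

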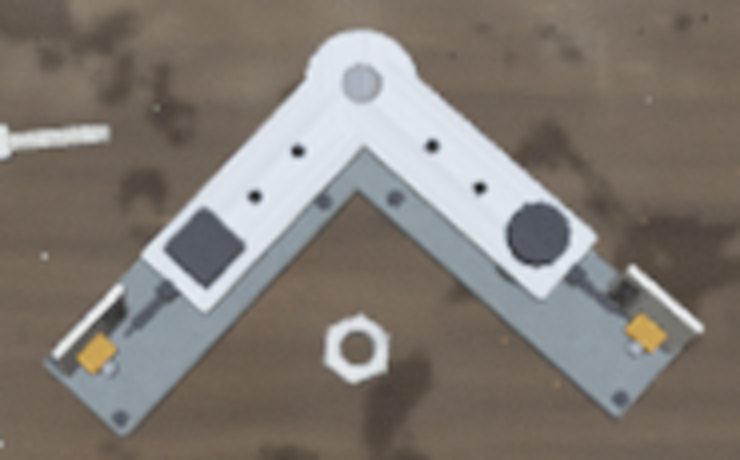

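The crops show both tabs clearly below their pointers. In side pixels the square pointer tip is near (239,229) and its tab near (231.7,234.5), with the round tab near (336,276.5). In top pixels the pads are at about (349.5,193.5) and (266,196.5).

Run:
```python
from h import *
s=optics.get_image("side");t=optics.get_image("top")
pr=ray(t,(349.4,193.3),.072);ps=ray(t,(265.8,196.4),.072);piv=ray(t,(305,155.2),.062)
print("pads",pr,ps)
print("tip sq tri",tri(s,(238.9,229),t,(246,218.3)))
for n,p,a,b in(("sq",ps,(231.7,234.6),(238.5,223.1)),("rd",pr,(335.7,276.4),(375.9,217.7))):
    X=tri(s,a,t,b);u=(p-piv)[:2];u/=np.linalg.norm(u);r=(X-piv)[:2]
    T=piv[:2]+u*.170
    print(n,"tab tri",X,"along",r@u,"reproj",proj(s,X)-a,proj(t,X)-b)
    T=np.r_[piv[:2]+u*.165,.055]; print(" tip pred",proj(s,T),proj(t,T))
    for e in(.010,.013,.016,.019,.022): print(e,proj(s,[X[0],X[1],.055-e]),a)
R=cv2.Rodrigues(ctrl.get_obs()["tool_rot"])[0];print(R.round(4)); 
for p in(pr,ps): print("tool delta to pad (tip at .10):",(R.T@(np.r_[p[:2],.10]-ctrl.get_obs()["tool_pos"])).round(4))
```

```text
pads [ 0.52455857 -0.07147521  0.072     ] [0.51429414 0.0831206  0.072     ]
tip sq tri [0.47621616 0.11825731 0.05421279]
sq tab tri [0.46884741 0.13300657 0.03921795] along 0.17762558491060557 reproj [-0.48990486  0.0701269 ] [ 0.3978455  -0.48633767]
 tip pred [237.07379705 229.2045519 ] [246.28184753 219.34013903]
0.01 [231.07839792 232.15488973] (231.7, 234.6)
0.013 [231.1467964  233.46120736] (231.7, 234.6)
0.016 [231.21504875 234.76473411] (231.7, 234.6)
0.019 [231.28315544 236.06547889] (231.7, 234.6)
0.022 [231.35111693 237.36345062] (231.7, 234.6)
rd tab tri [ 0.48640234 -0.12778869  0.0370215 ] along 0.17817424329077458 reproj [-0.19529492  0.05428293] [ 0.15037657 -0.15898657]
 tip pred [329.54630002 264.202625  ] [369.59335099 214.67962052]
0.01 [335.63892821 272.54921584] (335.7, 276.4)
0.013 [335.58835456 274.02059779] (335.7, 276.4)
0.016 [335.53790676 275.48831854] (335.7, 276.4)
0.019 [335.48758432 276.95239174] (335.7, 276.4)
0.022 [335.43738679 278.41283097] (335.7, 276.4)
[[ 9.735e-01  2.287e-01 -1.000e-04]
 [ 2.287e-01 -9.735e-01  8.000e-04]
 [ 1.000e-04 -7.000e-04 -1.000e+00]]
tool delta to pad (tip at .10): [ 0.4942 -0.4351  0.1312]
tool delta to pad (tip at .10): [ 0.5196 -0.5879  0.1313]
```

```bash
python3 -m jog '[[[0.494,-0.435,0],[0,0,0]],[[0.494,-0.435,0],[0,0,0]],[[0.494,-0.435,0],[0,0,0]],[[0.494,-0.435,0],[0,0,0]],[[0.494,-0.435,0],[0,0,0]]]' 0 20
```

```text
t: 0.8
tool_pos: [0.2886, -0.403, 0.2313]
tool_rot: [3.121, 0.361, 0.001]
contact_force: [1.2, -0.5, -0.1]
opening: 0.0121
grip_force: 0.0
```

```bash
python3 -m jog '[[[0.29,-0.255,0],[0,0,0]],[[0.29,-0.255,0],[0,0,0]],[[0.29,-0.255,0],[0,0,0]],[[0.29,-0.255,0],[0,0,0]],[[0.29,-0.255,0],[0,0,0]]]'
python3 -m jog '[[[0.11,-0.1,0],[0,0,0]],[[0.11,-0.1,0],[0,0,0]],[[0.11,-0.1,0],[0,0,0]],[[0.11,-0.1,0],[0,0,0]],[[0.11,-0.1,0],[0,0,0]]]'
```

```text
t: 1.3
tool_pos: [0.4337, -0.1991, 0.2316]
tool_rot: [3.12, 0.361, 0.001]
contact_force: [1.5, -1.1, -0.4]
opening: -0.0
grip_force: 0.0
t: 1.8
tool_pos: [0.5172, -0.0775, 0.2311]
tool_rot: [3.12, 0.366, -0.001]
contact_force: [-0.5, -0.1, -0.8]
opening: -0.0002
grip_force: 0.0
```

```bash
python3 -m jog '[[[0.007,-0.004,0.03],[0,0,0]],[[0.007,-0.004,0.06],[0,0,0]],[[0.007,-0.004,0.09],[0,0,0]],[[0.007,-0.004,0.12],[0,0,0]],[[0.007,-0.004,0.131],[0,0,0]]]'
python3 -m jog '[[[0,0,0],[0,0,0]],[[0,0,0],[0,0,0]]]'
python3 - <<'E'
from h import *
t=optics.get_image("top");s=optics.get_image("side");p=ctrl.get_obs()["tool_pos"];print(p,ctrl.get_obs()["contact_force"],proj(t,p),proj(s,p),proj(s,[p[0],p[1],.072]))
a=cv2.resize(s["image"][180:300,215:375],None,fx=4,fy=4,interpolation=2);b=cv2.resize(t["image"][140:250,300:420],None,fx=4,fy=4,interpolation=2)
c=np.zeros((480,800,3),np.uint8);cv2.imwrite("pics/d1.png",a);cv2.imwrite("pics/d2.png",b)
E
```

```text
t: 2.3
tool_pos: [0.5201, -0.0738, 0.0968]
tool_rot: [-3.119, -0.358, 0.009]
contact_force: [0.2, -1.5, -0.1]
opening: -0.0
grip_force: 0.0
t: 2.5
tool_pos: [0.5236, -0.0739, 0.1017]
tool_rot: [3.12, 0.36, 0.003]
contact_force: [0.2, 0.1, 0.4]
opening: 0.0001
grip_force: 0.0
[ 0.52431471 -0.07375291  0.10259831] [0.61189892 0.38167291 0.22324417] [353.3971584  189.89441017] [326.45831619 227.60527501] [326.07791301 242.45077363]
```

View pics/d1.png

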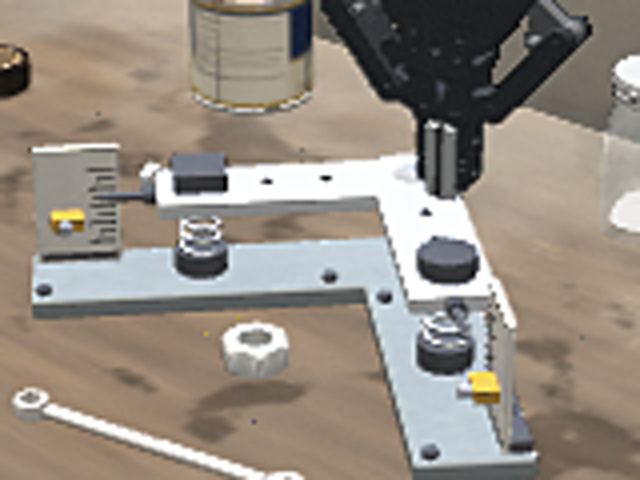

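The fingertip hangs above the round pad: the tip is at crop (440,190) and the pad at (448,258), which agrees with the projection to about 2 mm. I'll descend gently.

```bash
python3 -m jog '[[[0,-0.002,0.008],[0,0,0]],[[0,-0.002,0.014],[0,0,0]],[[0,-0.002,0.02],[0,0,0]],[[0,-0.002,0.024],[0,0,0]],[[0,-0.002,0.026],[0,0,0]]]'
python3 -m jog '[[[0,0,0],[0,0,0]],[[0,0,0.001],[0,0,0]],[[0,0,0.002],[0,0,0]],[[0,0,0.003],[0,0,0]],[[0,0,0.003],[0,0,0]]]'
python3 -m jog '[[[0,0,0.001],[0,0,0]],[[0,0,0.002],[0,0,0]],[[0,0,0.003],[0,0,0]],[[0,0,0.003],[0,0,0]],[[0,0,0.003],[0,0,0]]]'
```

```text
t: 3.1
tool_pos: [0.522, -0.0708, 0.0734]
tool_rot: [-3.12, -0.362, 0.002]
contact_force: [0.1, -0.3, 0.7]
opening: 0.0001
grip_force: 0.0
t: 3.6
tool_pos: [0.5227, -0.0712, 0.0716]
tool_rot: [3.12, 0.362, 0.001]
contact_force: [-0.2, -0.3, 1.2]
opening: 0.0002
grip_force: 0.7
t: 4.1
tool_pos: [0.5225, -0.0714, 0.0685]
tool_rot: [3.12, 0.362, -0.0]
contact_force: [-2.3, -2.7, 4.8]
opening: -0.0001
grip_force: 2.4
```

```bash
python3 -m jog '[[[0,0,0.0015],[0,0,0]],[[0,0,0.003],[0,0,0]],[[0,0,0.0045],[0,0,0]],[[0,0,0.006],[0,0,0]],[[0,0,0.006],[0,0,0]]]'
python3 - <<'E'
from h import *
s=optics.get_image("side");t=optics.get_image("top");o=ctrl.get_obs();print(o["t"],o["tool_pos"],o["contact_force"])
a=cv2.resize(s["image"][220:300,295:360],None,fx=7,fy=7,interpolation=2);b=cv2.resize(t["image"][170:250,325:400],None,fx=4,fy=4,interpolation=2)
c=np.zeros((560,780,3),np.uint8);c[:,:455]=a;c[:320,470:770]=b;cv2.imwrite("pics/e1.png",c)
E
```

```text
t: 4.6
tool_pos: [0.5223, -0.0718, 0.0626]
tool_rot: [3.119, 0.362, -0.002]
contact_force: [-4.3, -4.9, 6.3]
opening: -0.0001
grip_force: 3.8
4.7 [ 0.5223198  -0.07180658  0.06276862] [-4.40217593 -4.27551203  7.79276123]
```

View pics/e1.png

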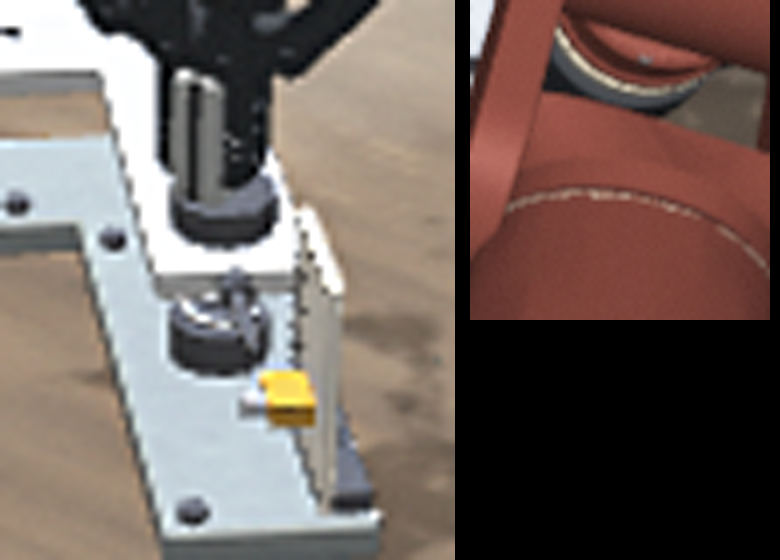

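The round pointer rod now shows from (235,275) to about (250,345) in the crop. That puts the tip near side pixel (330.7,269), still above the tab, whose centre is at row 276.5. I'll quantify the drop by matching against the rest image.

```bash
cat > flow.py <<'E'
from h import *
from scipy.optimize import least_squares
def drop(side,name,tmpl="pics/side0.png"):
    s=optics.get_image("side");cv2.imwrite(f"pics/{name}.png",s["image"])
    t0=cv2.cvtColor(cv2.imread(tmpl),cv2.COLOR_BGR2GRAY);g=cv2.cvtColor(s["image"],cv2.COLOR_BGR2GRAY)
    piv=np.array([.5987,.0111,.055]);pad=np.array([.5246,-.0715] if side=="r" else [.5143,.0831])
    u=np.r_[pad-piv[:2],0];u/=np.linalg.norm(u);w=np.array([-u[1],u[0],0])
    pts=[(r,v,h) for r,v,h in ((.110,0,.017),(.132,.021,.005),(.132,-.021,.005),(.132,0,.0),(.145,0,0),(.155,0,0),(.165,0,0))]
    for r,v,h in pts:
        f=lambda a:proj(s,piv+u*(r*np.cos(a)-h*np.sin(a)*-1*0)+w*v+np.array([0,0,h-r*np.sin(a)]))
        p0=f(0).astype(np.float32)
        q,st,e=cv2.calcOpticalFlowPyrLK(t0,g,p0.reshape(1,1,2),None,winSize=(9,9),maxLevel=2)
        d=q.ravel()-p0; k=(f(.1)-p0)/(r*np.sin(.1)); 
        print((r,v,h),p0.round(1),d.round(2),"pred dir",(k/1000).round(3),"pointer drop mm",round(float(1000*(d@k)/(k@k)*.165/r),1),e.ravel())
    o=ctrl.get_obs();print(o["t"],o["tool_pos"],o["contact_force"])
E
python3 - <<'E'
from flow import *
drop("r","r1")
import glob
g=cv2.imread("pics/r1.png",0);print(g[254:284,325:343])
E
```

```text
(0.11, 0, 0.017) [325.2 241.8] [-73.58  -8.19] pred dir [-0.016  0.464] pointer drop mm -18.4 [42.808258]
(0.132, 0.021, 0.005) [338.1 252.5] [-106.14 -158.34] pred dir [-0.022  0.466] pointer drop mm -411.0 [80.15471]
(0.132, -0.021, 0.005) [315.4 253.5] [  -9.89 -235.55] pred dir [-0.012  0.466] pointer drop mm -630.9 [79.44637]
(0.132, 0, 0.0) [326.7 255.4] [ -80.16 -123.4 ] pred dir [-0.017  0.464] pointer drop mm -324.5 [55.70216]
(0.145, 0, 0) [327.8 258.8] [-0.15  4.11] pred dir [-0.017  0.467] pointer drop mm 10.0 [25.95486]
(0.155, 0, 0) [328.6 261.4] [-2.09 -3.82] pred dir [-0.018  0.47 ] pointer drop mm -8.4 [50.60957]
(0.165, 0, 0) [329.5 264.1] [-0.15 -0.08] pred dir [-0.018  0.473] pointer drop mm -0.2 [33.486496]
4.75 [ 0.52237698 -0.07180991  0.06284879] [-4.84841923 -3.10640481  6.73883888]
[[ 41  44  42  43  50  41  73 192 255 255 255 255 222 145 255 255 221 142]
 [133 138 139 134 205 202 255 255 255 255 255 255 224 150 234 255 254 147]
 [255 255 255 255 255 255 255 255 255 255 255 255 139 142  65 255 255 188]
 [255 255 255 255 255 255 255 255 255 255 255 255 192 16
[... 1269 characters left out ...]
219 224 168 154 145 147]
 [209 211 211 208 202 218 228 138 213 215 214 215 217 222 170 156 143 147]
 [207 206 207 208 208 247 252 226 236 221 219 220 220 223 203 163 144 150]
 [206 205 206 213 148 190 201 207 196 226 225 227 224 216 208 169 139 150]
 [207 204 206 210 132 103  97 102  90  72  69  63  85  87  87 156 140 147]
 [205 205 203 211 149 146 148 153 104  97  97 100  98  98  90 159 142 152]
 [208 205 206 209 213 215 219 224 166 104 100  94 100 101 101 158 140 151]
 [203 206 207 209 209 208 208 217 180 181 186 140 111 161 163 160 139 152]
 [202 203 208 209 209 209 210 212 214 216 219 196 112 153 159 159 139 155]
 [208 208 207 210 206 207 208 207 208 208 210 224 111 147 157 166 141 154]]
```

Run:
```python
from h import *
a=cv2.imread("pics/side0.png",0);b=cv2.imread("pics/r1.png",0)
print(a[246:280,325:343])
def edge(g,c,lo,hi): 
    p=g[lo:hi,c].astype(float);d=np.diff(p);i=d.argmin();w=np.clip(-d[max(i-2,0):i+3],0,None);return lo+.5+(w*np.arange(max(i-2,0),max(i-2,0)+len(w))).sum()/w.sum()
for c in range(318,336): print(c,round(edge(a,c,250,258),2),round(edge(b,c,254,264),2))
s=optics.get_image("side");piv=np.array([.5987,.0111,.055])
u=np.array([-.668,-.744,0])
for r in(.130,.135,.14): print(r,[proj(s,piv+u*r*np.cos(x)+[0,0,.005-r*np.sin(x)]).round(2) for x in(0,.05,.1)])
```

```text
[[ 79  81  77  84  58  50  50  46  35  91 255 255 183 146 156 160 158 156]
 [ 54  55  51  50  55  57  55  47  30 100 255 255 222 145 149 158 163 161]
 [ 54  57  58  57  56  55  52  42  21 254 255 255 231 142 139 147 148 152]
 [ 48  49  53  50  48  46  41  41 117 255 255 255 255 224 168 136 139 143]
 [ 52  51  51  51  48  58  72 191 255 255 255 255 254 255 255 154 134 141]
 [218 210 213 212 207 255 255 255 255 255 255 255 170 255 255 195 135 142]
 [255 255 255 255 255 255 255 255 255 255 255 255 217 254 255 238 148 144]
 [255 255 255 255 255 255 255 255 255 255 255 255 217 114 255 255 189 140]
 [192 157 112 104 103 111 138 134 127 119 123 125 146 142 255 255 221 142]
 [140 109 117 106 103  95 147 150 144 142 144 147 158 153 237 255 254 148]
 [145  93  79  49  65  37  90 141 146 143 140 142  96 154  69 255 255 186]
 [148  96  42 130 138  82  62 130 152 151 141 130 162 167 154 255 255 237]
 [245 162  58 115 127 155 108 173 217 219 245 157  81 156 158 130 255 255]
 [132 145 109  57 119 127 117 211 213 212 210 115  83  80 156 147 255 255]
 [135 175 184 131 125 119 183 211 211 209 221 170 
[... 1313 characters left out ...]
 212 133 102  95 103  91  74  69  61  85  88  85 156 142 149]
 [207 202 204 211 150 147 149 154 105  97  96 101  98  98  90 159 140 152]]
318 254.55 258.67
319 254.59 258.64
320 254.61 258.52
321 254.56 258.59
322 254.58 258.56
323 254.39 258.59
324 254.03 258.57
325 253.95 262.5
326 253.99 258.63
327 253.92 259.08
328 254.05 258.04
329 253.9 258.22
330 254.11 259.0
331 254.16 259.09
332 253.64 258.39
333 253.5 258.25
334 253.5 258.19
335 253.56 257.97
0.13 [array([326.59, 252.5 ]), array([326.49, 255.57]), array([326.37, 258.53])]
0.135 [array([327.  , 253.77]), array([326.9 , 256.97]), array([326.77, 260.06])]
0.14 [array([327.41, 255.06]), array([327.3 , 258.39]), array([327.17, 261.6 ])]
```

The plate-edge shift gives a pointer drop of about 12 mm. The tab's middle is about 17.5–18 mm below rest, so the pad needs about 3.6 mm more.

```bash
python3 -m jog '[[[0,0,0.001],[0,0,0]],[[0,0,0.002],[0,0,0]],[[0,0,0.003],[0,0,0]],[[0,0,0.0037],[0,0,0]],[[0,0,0.0037],[0,0,0]]]'
python3 - <<'E'
from h import *
s=optics.get_image("side");cv2.imwrite("pics/r2.png",s["image"]);o=ctrl.get_obs();print(o["t"],o["tool_pos"],o["contact_force"])
a=cv2.imread("pics/side0.png",0);b=cv2.imread("pics/r2.png",0)
def edge(g,c,lo,hi): 
    p=g[lo:hi,c].astype(float);d=np.diff(p);i=d.argmin();w=np.clip(-d[max(i-2,0):i+3],0,None);return lo+.5+(w*np.arange(max(i-2,0),max(i-2,0)+len(w))).sum()/w.sum()
print(np.round([edge(b,c,256,267)-edge(a,c,250,258) for c in (318,319,320,321,322,323,332,333,334,335)],2))
print("tab",blobs(s["image"],(15,120,80),(30,255,255),(320,260,350,290)))
cv2.imwrite("pics/e2.png",cv2.resize(s["image"][235:290,300:360],None,fx=10,fy=10,interpolation=2))
E
```

```text
t: 5.3
tool_pos: [0.5223, -0.072, 0.0592]
tool_rot: [3.119, 0.362, -0.002]
contact_force: [-5.7, -4.8, 8.1]
opening: -0.0002
grip_force: 4.6
5.35 [ 0.52233267 -0.07202546  0.05932959] [-5.0616953  -4.14410775  7.88836715]
[5.95 5.98 5.89 5.98 5.99 6.16 6.19 6.24 6.22 6.17]
tab [(np.int32(54), [332, 273, 8, 8], array([335.9, 276.5]))]
```

View pics/e2.png

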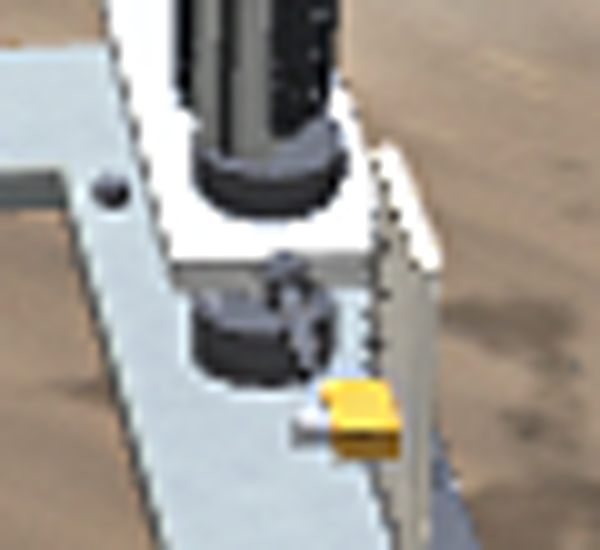

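The round pointer tip is near crop (305,370), level with the upper part of the tab, whose inner-end middle is around row 397. It needs about 2 mm more at the pointer, then the hold.

```bash
python3 -m jog '[[[0,0,0.0006],[0,0,0]],[[0,0,0.0012],[0,0,0]],[[0,0,0.0012],[0,0,0]],[[0,0,0.0012],[0,0,0]],[[0,0,0.0012],[0,0,0]]]'
python3 -m jog '[[[0,0,0],[0,0,0]],[[0,0,0],[0,0,0]],[[0,0,0],[0,0,0]],[[0,0,0],[0,0,0]],[[0,0,0],[0,0,0]]]'
python3 - <<'E'
from h import *
s=optics.get_image("side");b=cv2.cvtColor(s["image"],cv2.COLOR_BGR2GRAY);a=cv2.imread("pics/side0.png",0)
def edge(g,c,lo,hi): 
    p=g[lo:hi,c].astype(float);d=np.diff(p);i=d.argmin();w=np.clip(-d[max(i-2,0):i+3],0,None);return lo+.5+(w*np.arange(max(i-2,0),max(i-2,0)+len(w))).sum()/w.sum()
print(np.round([edge(b,c,256,267)-edge(a,c,250,258) for c in (318,319,320,321,322,323,332,333,334,335)],2))
E
python3 -m jog '[[[0,0,0],[0,0,0]],[[0,0,0],[0,0,0]],[[0,0,0],[0,0,0]],[[0,0,0],[0,0,0]],[[0,0,0],[0,0,0]]]'
```

```text
t: 5.85
tool_pos: [0.5224, -0.0721, 0.0582]
tool_rot: [3.119, 0.362, -0.002]
contact_force: [-5.3, -4.1, 8.7]
opening: 0.0
grip_force: 4.8
t: 6.35
tool_pos: [0.5224, -0.0721, 0.0582]
tool_rot: [3.119, 0.362, -0.002]
contact_force: [-5.8, -4.3, 8.3]
opening: -0.0004
grip_force: 4.8
[6.8  6.75 6.61 6.34 6.28 6.39 6.93 7.   7.   6.94]
t: 6.9
tool_pos: [0.5224, -0.0721, 0.0582]
tool_rot: [3.119, 0.362, -0.002]
contact_force: [-5.3, -4.6, 8.4]
opening: -0.0001
grip_force: 4.8
```

```bash
python3 -m jog '[[[0,0,0],[0,0,0]],[[0,0,0],[0,0,0]],[[0,0,-0.002],[0,0,0]],[[0,0,-0.005],[0,0,0]],[[0,0,-0.009],[0,0,0]]]'
python3 -m jog '[[[0,0,-0.005],[0,0,0]],[[0,0,-0.012],[0,0,0]],[[0,0,-0.022],[0,0,0]],[[0,0,-0.032],[0,0,0]],[[0,0,-0.036],[0,0,0]]]'
python3 - <<'E'
from h import *
s=optics.get_image("side");t=optics.get_image("top");a=cv2.imread("pics/side0.png",0);b=cv2.cvtColor(s["image"],cv2.COLOR_BGR2GRAY)
print("sidediff plate/tab/base",[np.abs(a[y:y2,x:x2].astype(int)-b[y:y2,x:x2]).mean().round(2) for y,y2,x,x2 in((250,300,315,350),(215,265,220,300))])
o=ctrl.get_obs();R=cv2.Rodrigues(o["tool_rot"])[0];print(o["tool_pos"],o["contact_force"],R.T@(np.array([.5143,.0831,o["tool_pos"][2]])-o["tool_pos"]))
E
```

```text
t: 7.4
tool_pos: [0.5224, -0.0715, 0.0668]
tool_rot: [3.12, 0.362, -0.001]
contact_force: [-2.4, -2.5, 5.3]
opening: 0.0001
grip_force: 2.6
t: 7.9
tool_pos: [0.5233, -0.0711, 0.1039]
tool_rot: [3.12, 0.362, 0.003]
contact_force: [-0.6, 0.5, -0.4]
opening: -0.0001
grip_force: 0.0
sidediff plate/tab/base [np.float64(3.15), np.float64(2.93)]
[ 0.52318165 -0.07112596  0.10353728] [-0.5759284   0.63461017 -0.21763584] [ 2.66462906e-02 -1.52166026e-01 -7.75411131e-05]
```

```bash
python3 -m jog '[[[0.005,-0.03,0],[0,0,0]],[[0.011,-0.065,0],[0,0,0]],[[0.018,-0.1,0],[0,0,0]],[[0.023,-0.135,0],[0,0,0]],[[0.026,-0.152,0],[0,0,0]]]'
python3 -m jog '[[[0,0,0],[0,0,0]],[[0,0,0],[0,0,0]],[[0,0,0.008],[0,0,0]],[[0,0,0.014],[0,0,0]],[[0,0,0.018],[0,0,0]]]'
python3 -m jog '[[[0,0,0.003],[0,0,0]],[[0,0,0.005],[0,0,0]],[[0,0,0.007],[0,0,0]],[[0,0,0.008],[0,0,0]],[[0,0,0.008],[0,0,0]]]'
python3 - <<'E'
from h import *
s=optics.get_image("side");cv2.imwrite("pics/s0.png",s["image"]);o=ctrl.get_obs();p=o["tool_pos"];print(o["t"],p,o["contact_force"],proj(s,p))
a=cv2.imread("pics/side0.png",0);b=cv2.imread("pics/s0.png",0)
print("round corner diff",np.abs(a[240:300,315:350].astype(int)-b[240:300,315:350]).mean())
cv2.imwrite("pics/s0c.png",cv2.resize(s["image"][195:265,215:315],None,fx=8,fy=8,interpolation=2))
E
```

```text
t: 8.5
tool_pos: [0.5121, 0.0852, 0.1018]
tool_rot: [-3.12, -0.365, 0.002]
contact_force: [0.3, 0.1, 1.1]
opening: 0.0002
grip_force: 0.0
t: 9.0
tool_pos: [0.5125, 0.0821, 0.0831]
tool_rot: [-3.121, -0.36, 0.003]
contact_force: [-0.5, 0.7, -1.6]
opening: 0.0002
grip_force: 0.0
t: 9.5
tool_pos: [0.513, 0.0829, 0.0764]
tool_rot: [-3.121, -0.362, 0.0]
contact_force: [-0.1, 0.1, -0.2]
opening: -0.0001
grip_force: 0.0
9.55 [0.51309148 0.08290299 0.07648587] [-1.15089467 -0.69806912 -0.85789553] [262.97163914 218.55806629]
round corner diff 3.8461904761904764
```

View pics/s0c.png

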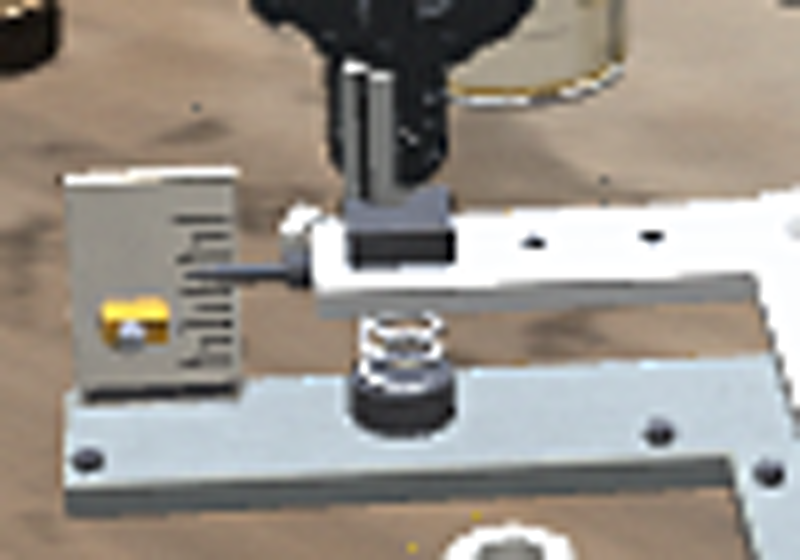

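The view is clear: the square pointer tip is at crop (188,274), side pixel (238,228.8). The tab spans crop x 100–168, y 298–342, centre about (134,320), side pixel (231.3,234.6). The round corner is back at rest.

```bash
python3 - <<'E'
from h import *
s=optics.get_image("side");t=optics.get_image("top")
piv=np.array([.5987,.0111,0]);u=np.array([-.7609,.6489,0]);v2=np.array([-.744,.668,0])
print("brass",blobs(s["image"],(12,90,70),(32,255,255),(222,225,245,245)),blobs(cv2.imread("pics/top0.png"),(12,90,70),(32,255,255),(228,212,250,232)))
for u in(u,v2):
  w=np.array([-u[1],u[0],0])
  from scipy.optimize import fsolve
  f=lambda off,px:fsolve(lambda a:proj(s,piv+u*a[0]+w*off+[0,0,a[1]])-px,[.17,.045])
  print("tip",f(0,(238.1,228.8)),"tab",f(0,(231.5,234.6)),f(-.0025,(231.5,234.6)),f(.0025,(231.5,234.6)))
  print([proj(t,piv+u*r+[0,0,z]).round(1) for r,z in((.165,.055),(.175,.040))])
E
python3 -m jog '[[[0,0,0.002],[0,0,0]],[[0,0,0.004],[0,0,0]],[[0,0,0.006],[0,0,0]],[[0,0,0.008],[0,0,0]],[[0,0,0.009],[0,0,0]]]'
python3 -m jog '[[[0,0,0.001],[0,0,0]],[[0,0,0.002],[0,0,0]],[[0,0,0.003],[0,0,0]],[[0,0,0.003],[0,0,0]],[[0,0,0.003],[0,0,0]]]'
python3 - <<'E'
from h import *
s=optics.get_image("side");cv2.imwrite("pics/s1.png",s["image"]);o=ctrl.get_obs();print(o["t"],o["tool_pos"],o["contact_force"])
cv2.imwrite("pics/s1c.png",cv2.resize(s["image"][195:265,215:315],None,fx=8,fy=8,interpolation=2))
E
```

```text
brass [(np.int32(35), [227, 232, 9, 6], array([231.6, 234.5]))] [(np.int32(60), [234, 218, 10, 10], array([238.4, 222.7]))]
tip [0.16316415 0.05586686] tab [0.17722938 0.04347269] [0.1772494  0.04225818] [0.17720936 0.04468721]
[array([246.4, 219.3]), array([243.2, 224.4])]
tip [0.16321528 0.05389628] tab [0.1773481  0.04127583] [0.17743191 0.04006084] [0.17726429 0.04249081]
[array([244.8, 217.8]), array([241.5, 222.8])]
t: 10.15
tool_pos: [0.5129, 0.0832, 0.0676]
tool_rot: [-3.12, -0.362, 0.001]
contact_force: [-2.8, 1.6, 4.5]
opening: -0.0001
grip_force: 2.6
t: 10.65
tool_pos: [0.5127, 0.0834, 0.0648]
tool_rot: [-3.119, -0.362, 0.001]
contact_force: [-3.5, 3.0, 6.8]
opening: -0.0002
grip_force: 3.2
10.7 [0.51275751 0.08343457 0.06478811] [-3.8537591   2.47049046  5.49494833]
```

View pics/s1c.png

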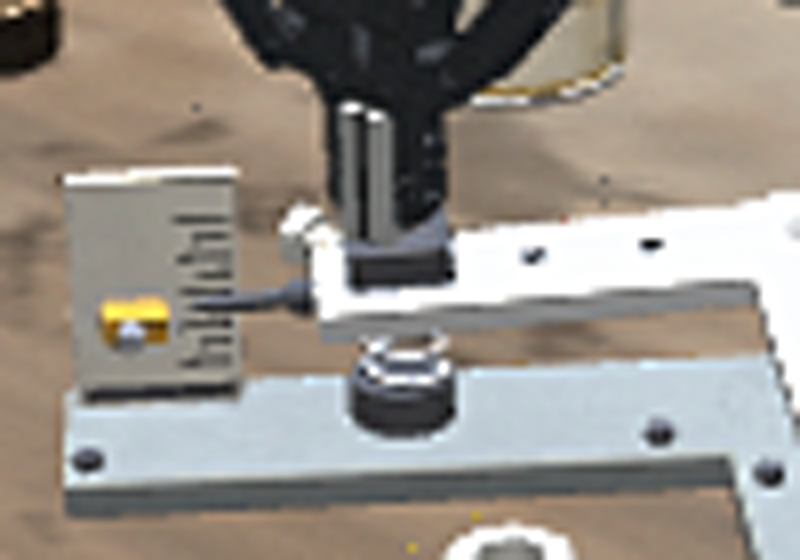

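The tip is now at crop (190,305), a drop of about 8.9 mm. The target is about 13.8 mm, where the tip's row is about 321, level with the tab's middle. That needs about 3.4 mm more at the pad.

```bash
python3 -m jog '[[[0,0,0.001],[0,0,0]],[[0,0,0.002],[0,0,0]],[[0,0,0.003],[0,0,0]],[[0,0,0.0034],[0,0,0]],[[0,0,0.0034],[0,0,0]]]'
python3 - <<'E'
from h import *
s=optics.get_image("side");o=ctrl.get_obs();print(o["t"],o["tool_pos"],o["contact_force"])
cv2.imwrite("pics/s2c.png",cv2.resize(s["image"][215:255,215:265],None,fx=12,fy=12,interpolation=2))
E
```

```text
t: 11.2
tool_pos: [0.5127, 0.0836, 0.0615]
tool_rot: [-3.119, -0.362, 0.002]
contact_force: [-5.3, 4.7, 7.0]
opening: -0.0003
grip_force: 4.0
11.25 [0.51265407 0.08362367 0.06151015] [-4.85217034  3.21727657  6.81791711]
```

View pics/s2c.png

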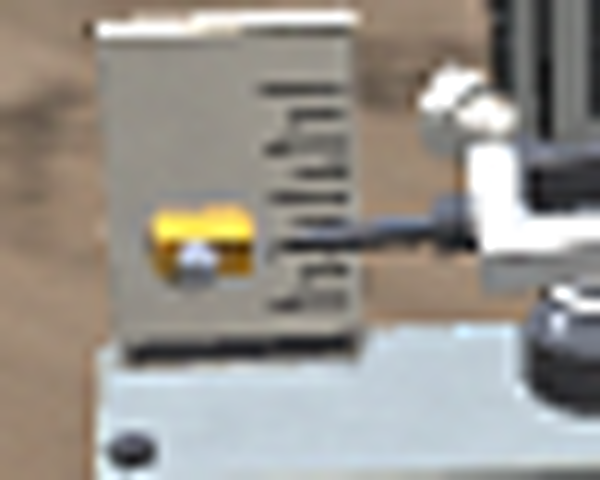

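The square pointer's tip at (280,243) is level with the tab's middle, since the tab spans rows 205–278. I'll hold it there, then release gently.

```bash
H='x'; python3 -m jog '[[[0,0,0.0002],[0,0,0]],[[0,0,0.0002],[0,0,0]],[[0,0,0.0002],[0,0,0]],[[0,0,0.0002],[0,0,0]],[[0,0,0.0002],[0,0,0]]]' >/dev/null
python3 -m jog '[[[0,0,0],[0,0,0]],[[0,0,0],[0,0,0]],[[0,0,0],[0,0,0]],[[0,0,0],[0,0,0]],[[0,0,0],[0,0,0]]]'
python3 -m jog '[[[0,0,0],[0,0,0]],[[0,0,0],[0,0,0]],[[0,0,-0.002],[0,0,0]],[[0,0,-0.005],[0,0,0]],[[0,0,-0.009],[0,0,0]]]'
python3 -m jog '[[[0,0,-0.01],[0,0,0]],[[0,0,-0.025],[0,0,0]],[[0,0,-0.045],[0,0,0]],[[0,0,-0.065],[0,0,0]],[[0,0,-0.08],[0,0,0]]]'
python3 -m jog '[[[0,0,0],[0,0,0]],[[0,0,0],[0,0,0]],[[0,0,0],[0,0,0]],[[0,0,0],[0,0,0]],[[0,0,0],[0,0,0]]]'
python3 - <<'E'
from h import *
from station import job
s=optics.get_image("side");a=cv2.imread("pics/side0.png",0).astype(int);b=cv2.cvtColor(s["image"],cv2.COLOR_BGR2GRAY)
print([np.abs(a[y:y2,x:x2]-b[y:y2,x:x2]).mean().round(2) for y,y2,x,x2 in((240,300,315,350),(215,262,220,300),(275,305,215,295))],ctrl.get_obs()["contact_force"])
E
```

```text
t: 12.25
tool_pos: [0.5126, 0.0836, 0.0613]
tool_rot: [-3.119, -0.362, 0.002]
contact_force: [-4.9, 3.7, 7.7]
opening: -0.0003
grip_force: 4.0
t: 12.75
tool_pos: [0.513, 0.0831, 0.0701]
tool_rot: [-3.12, -0.362, 0.0]
contact_force: [-2.0, 1.1, 3.6]
opening: 0.0001
grip_force: 1.7
t: 13.25
tool_pos: [0.5138, 0.0827, 0.1522]
tool_rot: [3.12, 0.361, 0.004]
contact_force: [0.4, -0.6, -0.4]
opening: -0.0001
grip_force: 0.0
t: 13.75
tool_pos: [0.5124, 0.0829, 0.1487]
tool_rot: [-3.121, -0.362, 0.003]
contact_force: [0.8, -0.2, 0.2]
opening: 0.0001
grip_force: 0.0
[np.float64(6.65), np.float64(6.38), np.float64(6.29)] [0.14779901 0.91027993 0.31447934]
```

Run:
```python
from h import *
s=optics.get_image("side");a=cv2.imread("pics/side0.png",0).astype(np.float32);b=cv2.cvtColor(s["image"],cv2.COLOR_BGR2GRAY).astype(np.float32)
for y,y2,x,x2 in((235,300,310,350),(215,262,220,300),(275,305,215,295),(180,270,100,180)): print(cv2.phaseCorrelate(a[y:y2,x:x2].copy(),b[y:y2,x:x2].copy()),(b-a)[y:y2,x:x2].mean())
```

```text
((-0.012361582567823604, 0.017384092758312875), 1.0006756135986912) -6.5923076
((-0.022200134592139875, -0.007402115314981472), 0.9921947946151097) -6.3845744
((0.018681007871045097, 0.012627790580085119), 0.995874098042647) -6.3091664
((-0.6185604061743817, -0.07505439965975569), 0.2410942002137502) 44.230556
```

Nothing has shifted; the image is only uniformly darker. Both corners are back at rest, so I'll hand in.

```bash
python3 -c "from station import job; print(job.finish_job())"
```

```text
the job is handed in; nothing more can be done
None
```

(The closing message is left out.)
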